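# Fit the reamer on the citrus press and hold it down

## Task

Pick up the small reamer and fit it on the citrus press: turn it until its socket lines up with the cross-shaped fins of the drive spindle, slide it fully home, then push it down against the spring as far as it goes. Finish while still gripping the reamer and keeping it pressed all the way down. Leave the large reamer, the jar and the basket of fruit where they are.

Things in the scene. Friction and masses are not known exactly. Their poses are not given: they have to be found in the camera images.
- reamer_grip (a point): Small reamer, white plastic, 58 mm tall, 0.07 to 0.14 kg, standing upright on the counter: straight round collar 50 mm in diameter, 32 mm tall, with a ribbed dome on top. Point on its axis, 25 mm above its underside, at the height to grip the collar; z up. The dome's four ribs lie along this point's x and y axes, straight above the four arms of the socket underneath.
- reamer: The same small reamer; origin at the centre of its underside. Underneath: a round bore 32 mm wide, 6 mm deep, then above it a cross-shaped socket 20 mm deeper: two crossing slots 8.4 mm wide, 32 mm long, along the reamer's x and y axes (under the ribs). It fits the spindle at any of four angles, 90 degrees apart.
- large_reamer_mid (a point): Bystander: the large reamer, the same shape but with a collar 68 mm in diameter, 74 mm tall. The point is its centre, 37 mm above the counter. Not to be moved.
- spindle_seat (a point): Drive spindle, plastic, white fins on a round black seat, in the middle of the press. Point: centre of the top face of the seat, 40 mm in diameter, 145 mm above the counter while not pressed; z up. Fully home, the reamer's underside lies on the seat (reamer_grip 25 mm above this point); with fins and socket not lined up it stops 18 mm higher. Point and fins sink when pressed.
- spindle: The same spindle, same origin and axes. From the seat rises an upright cross of fins along its x and y axes, 24 mm high: 26 mm across, 6 mm thick; the top 4 mm narrowed to 22 mm across, 3.5 mm thick. Its angle differs from the housing's. Held by its gearing: it turns only under more than about 0.15 N m.
- plunger (a joint): How far the spindle is pressed down against its spring: 0 m at rest, 0.008 m at the bottom stop. It begins to sink at about 3 N (the reamer's weight does not sink it) and needs about 9.5 N at the bottom; it springs back when let go.
- press: The citrus press: a fixed round grey housing 160 mm in diameter at its foot, with a shallow steel juice tray 156 mm in diameter at the rim, rim 118 mm above the counter, and a spout that reaches 105 mm out from the axis along -x of this body. Origin: centre of its underside, on the spindle's axis.
- jar_mid (a point): Bystander: a closed amber glass jar, 64 mm in diameter, 90 mm tall; the point is its centre. Not to be moved.
- basket_mid (a point): Bystander: a woven basket of yellow citrus fruit, about 200 by 150 mm, 65 mm tall over the fruit; the point lies on its middle axis, 30 mm above the counter. Not to be moved.

How it is judged:
On the way:
1. the small reamer is lifted off the counter in the gripper (height (world z) of reamer_grip above 0.06 m and contact force between reamer and the fingers above 1 N), for 0.2 s.
At the end, for the whole second after the job is handed in: The small reamer is fully home on the spindle (within 3 mm of the seat, 4 mm of the axis, upright within 6 degrees), the spindle is held down at least 5.5 mm of its 8 mm, and the fingers are still holding the reamer (z of reamer_grip in the frame of spindle_seat below 0.028 m and horizontal distance between reamer_grip and spindle_seat below 0.004 m and angle between reamer_grip's own z axis and vertical below 0.1 rad and value of joint plunger above 0.0055 m and contact force between reamer and the fingers above 1 N); the arm keeps its last pose, push and grip.
It fails at once if the large reamer was moved by more than 30 mm (distance of large_reamer_mid from where it was at the start of the episode above 0.03 m).
It fails at once if the jar was moved by more than 30 mm (distance of jar_mid from where it was at the start of the episode above 0.03 m).
It fails at once if the basket was moved by more than 30 mm (distance of basket_mid from where it was at the start of the episode above 0.03 m).
It also fails if it takes over 43 s, if anything falls off the work surface, if the arm or the gripper's body presses on something with over 40 N, if the wrist force passes 120 N, or if a joint passes its speed limit or range.

## Robot

A 6-joint arm with a two-finger parallel gripper is mounted at the origin on the work surface. World frame = base frame: x ahead of the robot, y to its left, z up, the work surface at z = 0. Lengths are in m, angles in rad, forces in N, time in s.
With the tool pointing down it reaches from about 0.35 to 0.775 m from the base axis. Payload 5.5 kg.
Tool frame: the origin (TCP) lies midway between the tips of the shut fingers; the grasp point (between the pads) lies 19 mm behind it (ctrl.grasp_offset is the distance from the TCP to the grasp point, in m); z points along the fingers, y is the line along which they close (so a half turn about z gives the same grasp; the last joint's range is limited). The gripper opens to 85 mm and grips with 20 to 120 N. Pads are 22 mm wide; open, the fingers measure 114 mm over their backs; the gripper's body (76 mm by 85 mm) begins 54 mm behind the grasp point. The pads swing forward as they close: fully open they stand 13 mm farther back than shut.
Start: joints at [1.163, 0.313, 0.046, 1.304, 0, 1.431], TCP at [0.152, 0.555, 0.231] pointing down, gripper open.
Joint ranges: [-2.76, 2.76], [-0.86, 1.69], [-1.03, 1.26], [-2.2, 2.34], [-1.47, 1.5], [-3.14, 3.14]. Speed limits (rad/s): [2.57, 2.57, 3.14, 3.14, 3.14, 3.14].

## Interface

Orientations are given as a unit quaternion [x, y, z, w].
In Python, from cell import ctrl, optics, job gives the robot as it stands. The module is installed in compiled form; this text tells all that it offers.
- The arm moves only by the tool send_rows, never from a script. Its argument "increments" is one flat list of numbers, 7 for each row, row after row: the shift along the tool's x, y, z in mm, then the turn, a rotation vector about the tool's x, y, z in rad, then the opening, from -1 (shut) to 1 (fully open). In form: [tx, ty, tz, ax, ay, az, fingers, tx, ty, tz, ax, ay, az, fingers, ...]. A call has 1 to 12 rows; each row shifts and turns the commanded pose from where the row before left it, along the tool's axes as they then stand; what a row does not reach is not made up. A row lasts 1/10 s, in which the tool goes at most 50 mm and 8.59 degrees, less where a joint would pass 70% of its speed; a pose out of reach is approached as far as the arm can. A call is refused whole if a number of a shift passes 50 or a number of a turn 0.15, either way. A call with a gripper value outside its range is refused whole. The fingers move at their own pace and stop on an object; the grip force is fixed at half the most. Time passes only in rows, so rows that do not move let the fingers close. It gives the time, the measured TCP pose, the force, the opening and the grip force at its end, in the units of the state.
- ctrl.observe(): the state, without advancing time (a new reading comes with each control period).
- optics.snapshot(name): name is "scene" or "side" or "wrist"; returns the picture (420x560x3 uint8, red, green, blue); there is no depth.
- optics.camera_params(name): a dict with "intrinsics" (3x3 intrinsics, pixels), "pose" (4x4, takes a point from camera to world coordinates). Camera axes: x right, y down, z forward; pixel columns grow to the right and rows downward; lengths in m; the calibration is good to about 2 mm. A picture is of the moment at which its call begins: read the wrist's pose just before it. camera_params takes no time and is no camera call; for the wrist camera it gives the pose at the moment of the call.
- job.finish_job(): hands the job in; it is judged then, once.
The state is a dict: "time": time; "qpos": joint angles; "dq": joint speeds; "joint_efforts": joint torques, N m; "tool_pos": TCP position; "tcp_rot": TCP orientation; "ft_force": force on the tool from outside, world axes, zero at the start; "ft_torque": the same for the moment, N m; "gripper_width": opening from 0.0 (shut) to 1.0 (fully open); "grip_force": force on a finger pad.
Only numpy, scipy, OpenCV 4.12 (cv2) and the standard library are available. Lean on these libraries where they do the work, as an engineer would, in place of code of your own. Each camera call takes 0.05 s, during which the arm holds its last target. There are 200 camera calls.

## Working session

There is one attempt and no reset: what is moved stays moved. The work goes in short steps, Python scripts to look and compute and a tool call to move; the robot and the scene stay as the last step left them, time stands still between calls to the robot, and variables do not carry over. Pictures are saved under pics/ and viewed, at most 10 in all, crops included, and the job is handed in when it is done.

Besides the shell and the picture viewer there is one more tool, called as a command line: name --argument value ..., lists and objects as JSON in quotes. send_rows: Moves the arm, as the interface text tells. Its arguments: {"type":"object","properties":{"increments":{"type":"array","items":{"type":"number"}}},"required":["increments"]}

```bash
mkdir -p pics; python3 - <<'E'
from cell import ctrl, optics
import cv2, numpy as np
s=ctrl.observe(); print({k:np.round(v,3).tolist() for k,v in s.items()}, ctrl.grasp_offset)
ims=[]
for n in ("scene","side","wrist"):
    p=optics.camera_params(n); print(n,np.round(p["intrinsics"],2).tolist(),np.round(p["pose"],4).tolist())
    im=optics.snapshot(n); np.save(f"pics/{n}0.npy",im); cv2.imwrite(f"pics/{n}0.png",im[:,:,::-1])
E
```

```text
{'time': 0.0, 'qpos': [1.163, 0.314, 0.045, 1.304, 0.0, 1.431], 'dq': [0.0, 0.0, 0.0, 0.002, -0.001, -0.0], 'joint_efforts': [-0.001, -48.063, 29.854, 0.02, -0.0, -0.0], 'tool_pos': [0.152, 0.554, 0.23], 'tcp_rot': [0.133, 0.991, -0.001, -0.0], 'ft_force': [-0.649, -0.54, 0.623], 'ft_torque': [0.006, -0.025, -0.05], 'grip_force': 0.0, 'gripper_width': 1.005} 0.0187
scene [[382.38, 0.0, 282.83], [0.0, 382.38, 210.51], [0.0, 0.0, 1.0]] [[0.2347, 0.7322, -0.6393, 1.256], [0.9721, -0.1791, 0.1518, -0.0418], [-0.0033, -0.6571, -0.7538, 0.8902], [0.0, 0.0, 0.0, 1.0]]
side [[422.48, 0.0, 276.25], [0.0, 422.48, 209.77], [0.0, 0.0, 1.0]] [[0.8197, -0.4051, 0.4049, 0.1009], [-0.5726, -0.594, 0.565, -0.6156], [0.0117, -0.695, -0.7189, 1.0394], [0.0, 0.0, 0.0, 1.0]]
wrist [[325.02, 0.0, 278.26], [0.0, 325.02, 214.82], [0.0, 0.0, 1.0]] [[0.264, 0.9182, 0.2953, 0.0772], [0.9645, -0.2508, -0.0826, 0.5746], [-0.0018, 0.3067, -0.9518, 0.3742], [0.0, 0.0, 0.0, 1.0]]
```

View pics/scene0.png

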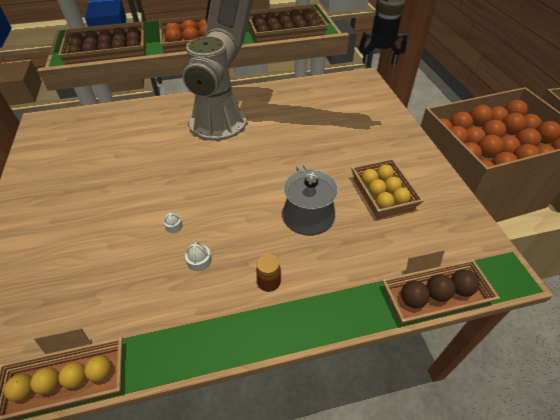

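View pics/wrist0.png

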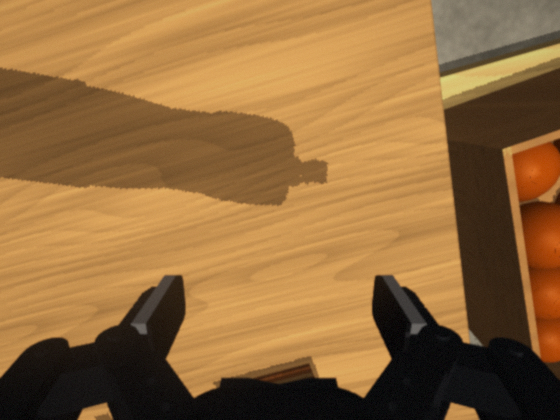

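The scene view shows the small reamer at (172,222), the large one at (198,256), the spindle at (311,180), the jar at (268,272) and the basket at (386,188).

```bash
cat > h.py <<'E'
import numpy as np
from cell import ctrl, optics
from scipy.spatial.transform import Rotation as R
def ray(n,u,v,z,P=None):
    p=P or optics.camera_params(n); K,T=p["intrinsics"],np.array(p["pose"])
    d=T[:3,:3]@np.linalg.solve(K,[u,v,1]); return T[:3,3]+d*(z-T[2,3])/d[2]
def proj(n,X,P=None):
    p=P or optics.camera_params(n); T=np.array(p["pose"])
    c=p["intrinsics"]@(T[:3,:3].T@(np.array(X)-T[:3,3])); return c[:2]/c[2]
def delta(target,yaw=None):
    "yaw: world angle of tool y axis; returns tool-frame shift mm and turn, from measured pose"
    s=ctrl.observe(); r=R.from_quat(s["tcp_rot"]); d=r.inv().apply(np.array(target)-s["tool_pos"])*1000
    y=r.as_matrix()[:,1]; cur=np.arctan2(y[1],y[0]); out=[np.round(d,1).tolist(),"yaw y",round(cur,3)]
    if yaw is not None:
        yv=np.array([np.cos(yaw),np.sin(yaw),0]); z=np.array([0,0,-1.]); t=R.from_matrix(np.c_[np.cross(yv,z),yv,z])
        out+=["rotvec",np.round((r.inv()*t).as_rotvec(),3).tolist()]
    return out
E
python3 - <<'E'
from h import *
for n,u,v,z in [("small",172,220,.035),("large",198,254,.045),("spindle",311,178,.16),("tray",311,188,.118),("jar",268,263,.09),("basket",386,188,.03)]:
    p=ray("scene",u,v,z); print(n,np.round(p,3), "side",np.round(proj("side",p),0), np.hypot(*p[:2]).round(3))
print(delta([.5,0,.3],0))
E
```

```text
small [ 0.49  -0.191  0.035] side [300. 319.] 0.526
large [ 0.635 -0.128  0.045] side [328. 275.] 0.648
spindle [0.54  0.208 0.16 ] side [236. 191.] 0.579
tray [0.538 0.211 0.118] side [236. 201.] 0.578
jar [0.736 0.043 0.09 ] side [319. 213.] 0.738
basket [0.512 0.468 0.03 ] side [193. 179.] 0.694
[[-482.2, -442.4, -68.9], 'yaw y', np.float64(1.303), 'rotvec', [-0.001, 0.001, 1.303]]
```

View pics/side0.png

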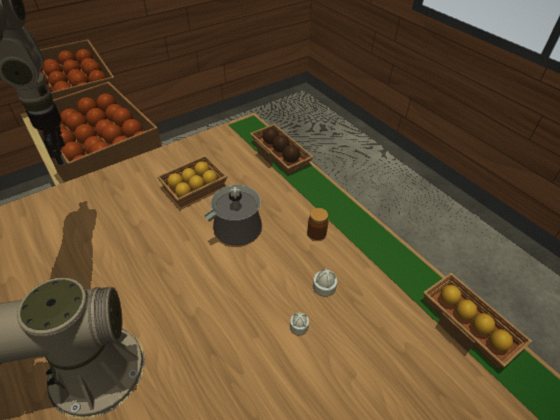

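Side view agrees: small reamer at (300,322), large at (325,281), spindle at (236,193). I'll pass over the press first to look at the fins.

```bash
python3 - <<'E'
from h import *
print(delta([.54,.208,.29]))
E
```

```text
[[-465.8, -231.2, -59.2], 'yaw y', np.float64(1.303)]
```

send_rows --increments '[-15, -8, -5, 0, 0, 0, 1, -35, -18, -5, 0, 0, 0, 1, -42, -21, -5, 0, 0, 0, 1, -42, -21, -5, 0, 0, 0, 1, -42, -21, -5, 0, 0, 0, 1, -42, -21, -5, 0, 0, 0, 1, -42, -21, -5, 0, 0, 0, 1, -42, -21, -5, 0, 0, 0, 1, -42, -21, -5, 0, 0, 0, 1, -42, -21, -5, 0, 0, 0, 1, -40, -18, -5, 0, 0, 0, 1, -25, -12, -4, 0, 0, 0, 1]'

```text
time: 1.35
tool_pos: [0.53, 0.2158, 0.2906]
tcp_rot: [0.135, 0.991, -0.0, 0.0]
ft_force: [0.2, 0.4, -0.2]
gripper_width: 1.003
grip_force: 0.0
```

send_rows --increments '[-12, -5, 0, 0, 0, 0, 1, 0, 0, 0, 0, 0, 0, 1, 0, 0, 0, 0, 0, 0, 1]'

```text
time: 1.65
tool_pos: [0.5372, 0.2114, 0.29]
tcp_rot: [0.133, 0.991, 0.0, -0.001]
ft_force: [1.2, 0.4, 0.3]
gripper_width: 0.999
grip_force: 0.0
```

```bash
python3 - <<'E'
from h import *
import cv2,pickle
P=optics.camera_params("wrist"); im=optics.snapshot("wrist"); cv2.imwrite("pics/w1.png",im[:,:,::-1]); pickle.dump(P,open("P1.pkl","wb"))
u,v=proj("wrist",[.54,.208,.16],P).astype(int); print(u,v)
x0=max(0,u-100);y0=max(0,v-90)
cv2.imwrite("pics/w1c.png",cv2.resize(im[y0:y0+150,x0:x0+200,::-1],None,fx=4,fy=4,interpolation=cv2.INTER_CUBIC)); print(x0,y0)
print(delta([.54,.208,.29],1.303), delta([.49,-.191,.12]))
E
```

```text
275 207
175 117
[[-4.0, -2.9, 0.2], 'yaw y', np.float64(1.304), 'rotvec', [-0.0, -0.001, 0.001]] [[-61.1, -400.9, 170.2], 'yaw y', np.float64(1.304)]
```

View pics/w1c.png

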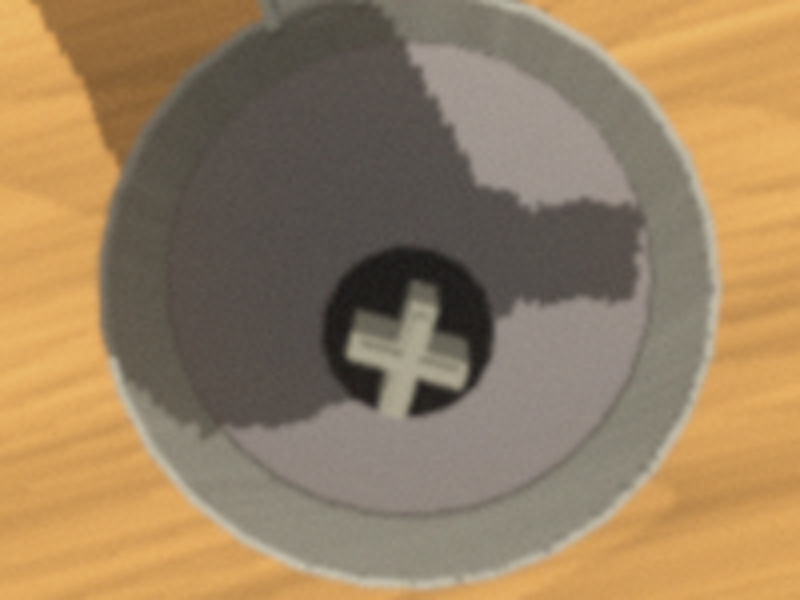

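The wrist crop shows the seat disc centred at about (277,199), with a cross of fins rotated slightly from the image axes. I'll fit the silhouette of the fin model to it.

```bash
cat > fit.py <<'E'
from h import *
import cv2,pickle
from scipy.optimize import differential_evolution
P=pickle.load(open("P1.pkl","rb")); im=cv2.imread("pics/w1.png")
S=6; x0,y0,w,h=250,172,55,55
big=cv2.resize(cv2.cvtColor(im,6)[y0:y0+h,x0:x0+w],None,fx=S,fy=S,interpolation=cv2.INTER_CUBIC).astype(float)
T=P["pose"];K=P["intrinsics"]
def pr(X):
    c=(np.asarray(X)-T[:3,3])@T[:3,:3]; c=c@K.T; return ((c[:,:2]/c[:,2:]-[x0,y0]+.5)*S-.5)
def boxes(a):
    for L,W,z0,z1 in ((26,6,.145,.165),(22,3.5,.165,.169)):
        for b in (a,a+np.pi/2):
            c,s=np.cos(b),np.sin(b)
            yield np.array([[c*i*L/2-s*j*W/2,s*i*L/2+c*j*W/2,z*1000] for i in(-1,1) for j in(-1,1) for z in(z0,z1)])/1000
def render(x,y,a):
    m=np.zeros((h*S,w*S),np.uint8)
    for B in boxes(a): cv2.fillConvexPoly(m,cv2.convexHull(np.round(pr(B+[x,y,0])).astype(np.int32)),1)
    return m
t=np.linspace(0,2*np.pi,60)
def disc(x,y,r=.0195):
    m=np.zeros((h*S,w*S),np.uint8); cv2.fillConvexPoly(m,np.round(pr(np.c_[x+r*np.cos(t),y+r*np.sin(t),0*t+.145])).astype(np.int32),1); return m
ring=lambda x,y: disc(x,y,.023)
def cost(p):
    f=render(*p)>0; d=(disc(p[0],p[1])>0)&~f; o=(ring(p[0],p[1])>0)&(disc(p[0],p[1],.0205)==0)&~f
    g=np.minimum(big,110)
    return -(g[f].mean()-g[d].mean())-(g[o].mean()-g[d].mean())+.3*g[f].std()+.3*g[d].std()
if __name__=="__main__":
    r=differential_evolution(cost,[(.525,.555),(.195,.225),(-.8,.8)],seed=0,popsize=12,maxiter=60)
    print(r.x,r.fun)
    for da in(-.15,-.08,.08,.15): print(da,cost(r.x+[0,0,da]))
    o=np.dstack([big]*3).clip(0,255).astype(np.uint8)
    for m,c in((render(*r.x),(0,0,255)),(disc(r.x[0],r.x[1],.02),(0,255,0))): cv2.drawContours(o,cv2.findContours(m,0,1)[0],-1,c,1)
    cv2.imwrite("pics/fit.png",o)
E
python3 fit.py
```

```text
[ 0.53827235  0.20922392 -0.54406695] -107.4963323953369
-0.15 -94.48682805446569
-0.08 -103.57076782692025
0.08 -101.10281490543639
0.15 -91.93212472557273
```

View pics/fit.png

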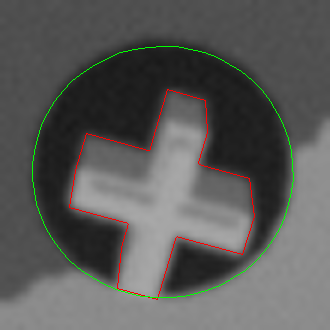

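The fit is tight: spindle at (0.5383, 0.2092), fins at −0.544 rad (mod 90°). Now over to the small reamer.

send_rows --increments '[-2, -15, 4, 0, 0, 0, 1, -6, -35, 6, 0, 0, 0, 1, -6, -42, 6, 0, 0, 0, 1, -6, -42, 6, 0, 0, 0, 1, -6, -42, 6, 0, 0, 0, 1, -6, -42, 6, 0, 0, 0, 1, -6, -42, 6, 0, 0, 0, 1, -6, -42, 6, 0, 0, 0, 1, -6, -42, 6, 0, 0, 0, 1, -6, -35, 6, 0, 0, 0, 1, -5, -20, 6, 0, 0, 0, 1, 0, 0, 6, 0, 0, 0, 1]'

```text
time: 2.9
tool_pos: [0.4911, -0.1906, 0.22]
tcp_rot: [0.134, 0.991, -0.0, 0.0]
ft_force: [-0.1, 0.7, 0.1]
gripper_width: 1.0
grip_force: 0.0
```

send_rows --increments '[0, 0, 0, 0, 0, 0, 1, 0, 0, 0, 0, 0, 0, 1, 0, 0, 0, 0, 0, 0, 1]'

```text
time: 3.2
tool_pos: [0.4916, -0.1882, 0.2208]
tcp_rot: [0.132, 0.991, 0.0, 0.0]
ft_force: [0.4, 0.1, -0.2]
gripper_width: 0.998
grip_force: 0.0
```

```bash
python3 - <<'E'
from h import *
import cv2,pickle
P=optics.camera_params("wrist"); im=optics.snapshot("wrist"); cv2.imwrite("pics/w2.png",im[:,:,::-1]); pickle.dump(P,open("P2.pkl","wb"))
u,v=proj("wrist",[.49,-.191,.035],P).astype(int); print(u,v)
x0=max(0,u-50);y0=max(0,v-38)
cv2.imwrite("pics/w2c.png",cv2.resize(im[y0:y0+75,x0:x0+100,::-1],None,fx=8,fy=8,interpolation=cv2.INTER_CUBIC)); print(x0,y0)
print(delta([.49,-.191,.12],1.303))
E
```

```text
275 187
225 149
[[1.0, -2.9, 100.8], 'yaw y', np.float64(1.305), 'rotvec', [0.0, 0.001, 0.002]]
```

View pics/w2c.png

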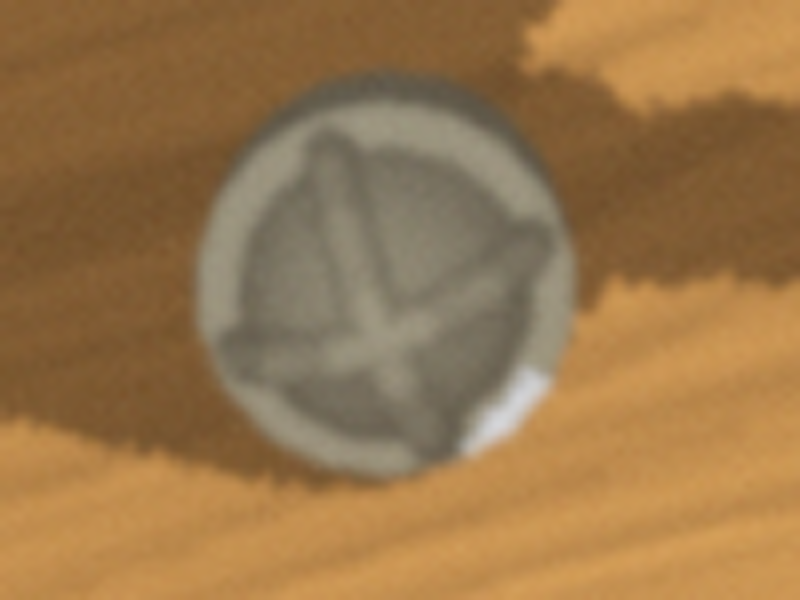

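The crop shows the collar top ring centred about (387,287) in crop, rib feet at (325,137), (547,237), (235,355), (440,452).

```bash
python3 - <<'E'
from h import *
import pickle
P=pickle.load(open("P2.pkl","rb"))
f=lambda x,y,z: ray("wrist",225+(x+.5)/8-.5,149+(y+.5)/8-.5,z,P)[:2]
for p in[(387,287),(200,287),(575,287),(387,99),(387,475)]: print(np.round(f(*p,.032),4))
for z in(.032,.036):
  a,c,b,d=[f(*p,z) for p in[(325,137),(440,452),(547,237),(235,355)]]
  g=lambda v:np.arctan2(v[1],v[0])%(np.pi/2)
  print(z,g(a-c),g(b-d),np.linalg.norm(a-c),np.linalg.norm(b-d),(a+c)/2,(b+d)/2, [round(g(q-np.array(f(387,287,.032))),3) for q in(a,b,c,d)])
E
```

```text
[ 0.4866 -0.1929]
[ 0.4802 -0.2164]
[ 0.493  -0.1692]
[ 0.463  -0.1864]
[ 0.5113 -0.1997]
0.032 0.0735881793411477 0.1031041199955991 0.044516692603801124 0.043729922182919684 [ 0.4878368  -0.19368112] [ 0.48791401 -0.19284967] [np.float64(0.116), np.float64(0.043), np.float64(0.036), np.float64(0.162)]
0.036 0.0735881793411477 0.1031041199955991 0.04398097708379964 0.043203674687169166 [ 0.48697939 -0.19337361] [ 0.48705567 -0.19255217] [np.float64(0.098), np.float64(0.081), np.float64(0.05), np.float64(0.126)]
```

```bash
python3 - <<'E'
from h import *
print(delta([.487,-.193,.004],1.303))
E
```

```text
[[3.4, -5.6, 216.8], 'yaw y', np.float64(1.305), 'rotvec', [0.0, 0.001, 0.002]]
```

send_rows --increments '[2, -3, 12, 0, 0, 0, 1, 1, -3, 25, 0, 0, 0, 1, 0, 0, 28, 0, 0, 0, 1, 0, 0, 28, 0, 0, 0, 1, 0, 0, 28, 0, 0, 0, 1, 0, 0, 28, 0, 0, 0, 1, 0, 0, 28, 0, 0, 0, 1, 0, 0, 20, 0, 0, 0, 1, 0, 0, 13, 0, 0, 0, 1, 0, 0, 7, 0, 0, 0, 1, 0, 0, 0, 0, 0, 0, 1, 0, 0, 0, 0, 0, 0, 1]'

```text
time: 4.45
tool_pos: [0.4871, -0.1948, 0.0036]
tcp_rot: [0.133, 0.991, -0.0, 0.0]
ft_force: [-0.6, -0.3, 1.0]
gripper_width: 0.999
grip_force: 0.0
```

send_rows --increments '[0, 0, 0, 0, 0, 0, -1, 0, 0, 0, 0, 0, 0, -1, 0, 0, 0, 0, 0, 0, -1, 0, 0, 0, 0, 0, 0, -1, 0, 0, 0, 0, 0, 0, -1, 0, 0, 0, 0, 0, 0, -1, 0, 0, 0, 0, 0, 0, -1, 0, 0, 0, 0, 0, 0, -1]'

```text
time: 5.25
tool_pos: [0.4875, -0.1949, 0.0044]
tcp_rot: [0.133, 0.991, -0.0, 0.001]
ft_force: [-0.3, 0.6, 4.9]
gripper_width: 0.568
grip_force: 61.5
```

send_rows --increments '[0, 0, -8, 0, 0, 0, -1, 0, 0, -20, 0, 0, 0, -1, 0, 0, -30, 0, 0, 0, -1, 0, 0, -35, 0, 0, 0, -1, 0, 0, -35, 0, 0, 0, -1, 0, 0, -35, 0, 0, 0, -1, 0, 0, -30, 0, 0, 0, -1, 0, 0, -20, 0, 0, 0, -1, 0, 0, -8, 0, 0, 0, -1, 0, 0, 0, 0, 0, 0, -1, 0, 0, 0, 0, 0, 0, -1]'

```text
time: 6.35
tool_pos: [0.4863, -0.1944, 0.2233]
tcp_rot: [0.133, 0.991, 0.0, -0.001]
ft_force: [0.2, 1.2, -2.1]
gripper_width: 0.562
grip_force: 62.0
```

```bash
python3 - <<'E'
from h import *
import cv2,pickle
s=ctrl.observe(); P=optics.camera_params("wrist"); im=optics.snapshot("wrist"); cv2.imwrite("pics/w3.png",im[:,:,::-1]); pickle.dump((P,s),open("P3.pkl","wb"))
X=np.array(s["tool_pos"])+[0,0,.035]
u,v=proj("wrist",X,P).astype(int); x0=max(0,u-66);y0=max(0,v-50)
cv2.imwrite("pics/w3c.png",cv2.resize(im[y0:y0+100,x0:x0+133,::-1],None,fx=6,fy=6,interpolation=cv2.INTER_CUBIC)); print(x0,y0,u,v)
print(delta([.5383,.2092,.215],.671))
E
```

```text
212 268 278 318
[[56.4, 402.9, 8.2], 'yaw y', np.float64(1.303), 'rotvec', [-0.0, -0.003, 0.632]]
```

View pics/w3c.png

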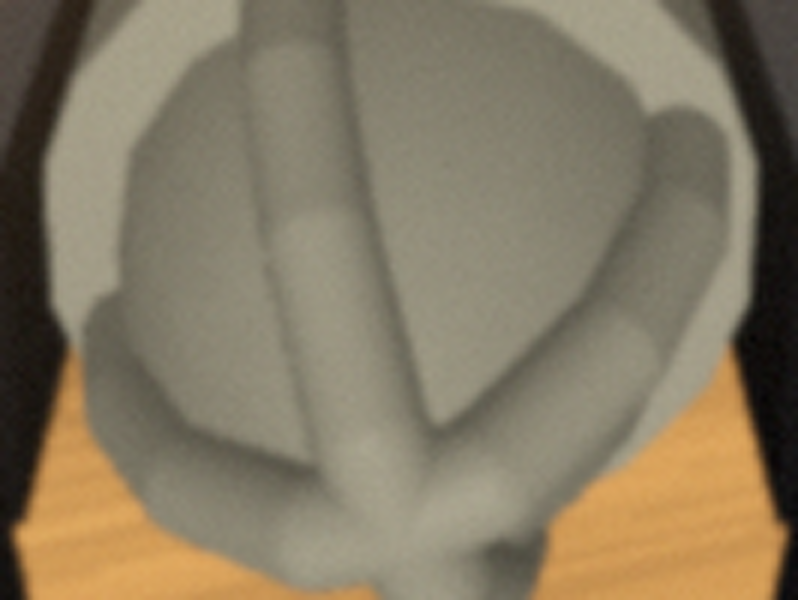

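The reamer is held, fingers on both sides; rib feet at crop (690,122) right and (105,308) left, collar widest from x=45 to 757.

```bash
python3 - <<'E'
from h import *
import pickle
P,s=pickle.load(open("P3.pkl","rb"))
r=R.from_quat(s["tcp_rot"])
f=lambda x,y,z: r.inv().apply(ray("wrist",212+(x+.5)/6-.5,268+(y+.5)/6-.5,s["tool_pos"][2]+z,P)-s["tool_pos"])*1000
for z in(.0276,.0306,.034):
    b,d=f(690,122,z),f(105,308,z); v=r.apply(b-d); print(z,"mid(tool)",(b+d)[:2]/2,"len",np.linalg.norm(v),"ang",np.arctan2(v[1],v[0])%(np.pi/2))
print("edges",[f(x,235,.0276)[:2].round(1) for x in(45,757)])
import numpy as np
# predicted crop px: model feet for angle .088, radius 22, at collar top centred on tool axis
c=np.array(s["tool_pos"])+[0,0,.0276]
for a in np.array([.04,.088,.13]):
    print(a,[((proj("wrist",c+.022*np.array([np.cos(a+k*np.pi/2),np.sin(a+k*np.pi/2),0]),P)-[212,268])*6).round(0).tolist() for k in range(4)])
E
```

```text
0.0276 mid(tool) [ 1.73688015 -0.75034342] len 42.71235594069711 ang 0.08330724408359713
0.0306 mid(tool) [ 3.69519603 -0.73770077] len 41.60919295614326 ang 0.0833072440835958
0.034 mid(tool) [ 5.9146207  -0.72337243] len 40.35894157364893 ang 0.08330724408359647
edges [array([  0.3, -24.7]), array([ 0.3, 24.3])]
0.04 [[493.0, 487.0], [711.0, 150.0], [300.0, -41.0], [101.0, 318.0]]
0.088 [[507.0, 483.0], [706.0, 137.0], [285.0, -37.0], [107.0, 330.0]]
0.13 [[519.0, 479.0], [702.0, 126.0], [272.0, -32.0], [112.0, 340.0]]
```

Angle confirmed (0.085), with an offset of about +1.3 mm along tool x. Turn first.

send_rows --increments '[0, 0, 0, 0, 0, 0.06, -1, 0, 0, 0, 0, 0, 0.12, -1, 0, 0, 0, 0, 0, 0.13, -1, 0, 0, 0, 0, 0, 0.13, -1, 0, 0, 0, 0, 0, 0.12, -1, 0, 0, 0, 0, 0, 0.07, -1, 0, 0, 0, 0, 0, 0, -1, 0, 0, 0, 0, 0, 0, -1]'

```text
time: 7.2
tool_pos: [0.4863, -0.1944, 0.2232]
tcp_rot: [0.433, 0.901, 0.0, -0.001]
ft_force: [0.6, 0.1, -1.6]
gripper_width: 0.564
grip_force: 62.1
```

```bash
python3 - <<'E'
from h import *
print(delta([.5391,.2082,.2],.673))
E
```

```text
[[281.4, 292.7, 23.5], 'yaw y', np.float64(0.675), 'rotvec', [-0.001, -0.002, 0.002]]
```

send_rows --increments '[10, 10, 0, 0, 0, 0, -1, 22, 23, 0, 0, 0, 0, -1, 28, 29, 0, 0, 0, 0, -1, 28, 29, 0, 0, 0, 0, -1, 28, 29, 0, 0, 0, 0, -1, 28, 29, 0, 0, 0, 0, -1, 28, 29, 0, 0, 0, 0, -1, 28, 29, 0, 0, 0, 0, -1, 28, 29, 0, 0, 0, 0, -1, 28, 29, 0, 0, 0, 0, -1, 16, 18, 0, 0, 0, 0, -1, 9, 10, 0, 0, 0, 0, -1]'

```text
time: 8.4
tool_pos: [0.5401, 0.2105, 0.2239]
tcp_rot: [0.432, 0.902, 0.0, -0.0]
ft_force: [-0.4, -0.6, -1.2]
gripper_width: 0.567
grip_force: 62.1
```

send_rows --increments '[0, 0, 0, 0, 0, 0, -1, 0, 0, 0, 0, 0, 0, -1, 0, 0, 0, 0, 0, 0, -1, 0, 0, 0, 0, 0, 0, -1]'

```text
time: 8.8
tool_pos: [0.5408, 0.2064, 0.2245]
tcp_rot: [0.435, 0.901, -0.0, 0.0]
ft_force: [0.2, -0.4, -1.0]
gripper_width: 0.56
grip_force: 62.1
```

```bash
python3 - <<'E'
from h import *
print(delta([.5391,.2082,.178],.673), ctrl.observe()["qpos"])
E
```

```text
[[2.4, -0.2, 46.5], 'yaw y', np.float64(0.671), 'rotvec', [-0.0, 0.0, -0.002]] [ 2.26082623e-01  3.22630369e-01  4.24896392e-02  1.29064933e+00
 -9.83871433e-05  1.12557087e+00]
```

send_rows --increments '[1.2, 0, 8, 0, 0, 0, -1, 1.2, 0, 12, 0, 0, 0, -1, 0, 0, 12, 0, 0, 0, -1, 0, 0, 10, 0, 0, 0, -1, 0, 0, 6, 0, 0, 0, -1, 0, 0, 3, 0, 0, 0, -1, 0, 0, 0, 0, 0, 0, -1, 0, 0, 0, 0, 0, 0, -1]'

```text
time: 9.6
tool_pos: [0.5396, 0.2096, 0.1736]
tcp_rot: [0.434, 0.901, 0.0, 0.0]
ft_force: [0.3, 0.1, -1.7]
gripper_width: 0.566
grip_force: 62.1
```

send_rows --increments '[0, 0, 2, 0, 0, 0, -1, 0, 0, 2, 0, 0, 0, -1, 0, 0, 2, 0, 0, 0, -1, 0, 0, 2, 0, 0, 0, -1, 0, 0, 2, 0, 0, 0, -1, 0, 0, 0, 0, 0, 0, -1]'

```text
time: 10.2
tool_pos: [0.5393, 0.2095, 0.1632]
tcp_rot: [0.434, 0.901, -0.0, 0.0]
ft_force: [-0.0, -0.7, -0.4]
gripper_width: 0.564
grip_force: 62.2
```

Past the misaligned stop (about 0.167) with almost no force, so the socket is engaging. Continuing.

send_rows --increments '[0, 0, 3, 0, 0, 0, -1, 0, 0, 3, 0, 0, 0, -1, 0, 0, 3, 0, 0, 0, -1, 0, 0, 3, 0, 0, 0, -1, 0, 0, 0, 0, 0, 0, -1]'

```text
time: 10.7
tool_pos: [0.5388, 0.2093, 0.1503]
tcp_rot: [0.434, 0.901, -0.0, -0.001]
ft_force: [-1.5, -2.5, -3.0]
gripper_width: 0.565
grip_force: 62.2
```

send_rows --increments '[0, 0, 2, 0, 0, 0, -1, 0, 0, 2, 0, 0, 0, -1, 0, 0, 2, 0, 0, 0, -1, 0, 0, 0, 0, 0, 0, -1]'

```text
time: 11.1
tool_pos: [0.539, 0.2092, 0.1455]
tcp_rot: [0.434, 0.901, -0.0, 0.0]
ft_force: [-3.2, -2.6, 4.5]
gripper_width: 0.565
grip_force: 62.6
```

send_rows --increments '[0, 0, 2, 0, 0, 0, -1, 0, 0, 2, 0, 0, 0, -1, 0, 0, 0, 0, 0, 0, -1, 0, 0, 0, 0, 0, 0, -1]'

```text
time: 11.5
tool_pos: [0.539, 0.2093, 0.1421]
tcp_rot: [0.434, 0.901, -0.0, 0.0]
ft_force: [-5.3, -4.6, 6.2]
gripper_width: 0.563
grip_force: 62.9
```

send_rows --increments '[0, 0, 1.5, 0, 0, 0, -1, 0, 0, 0, 0, 0, 0, -1, 0, 0, 0, 0, 0, 0, -1]'

```text
time: 11.8
tool_pos: [0.539, 0.2093, 0.1413]
tcp_rot: [0.434, 0.901, 0.0, 0.0]
ft_force: [-5.6, -4.4, 10.5]
gripper_width: 0.564
grip_force: 63.5
```

Near the stop; I'll ease the lateral load (1 mm along −tool y) and press a little more.

send_rows --increments '[0, -1, 0, 0, 0, 0, -1, 0, 0, 1.5, 0, 0, 0, -1, 0, 0, 0, 0, 0, 0, -1, 0, 0, 0, 0, 0, 0, -1]'

```text
time: 12.2
tool_pos: [0.5391, 0.2092, 0.1412]
tcp_rot: [0.434, 0.901, 0.001, 0.001]
ft_force: [-7.5, -3.4, 16.6]
gripper_width: 0.566
grip_force: 64.1
```

```bash
python3 - <<'E'
from h import *
import cv2
a=cv2.imread("pics/w3.png")[268:368,212:345]; im=optics.snapshot("wrist")[:,:,::-1]; b=im[268:368,212:345]
s=optics.snapshot("side")[:,:,::-1][130:280,170:303]
cv2.imwrite("pics/cmp.png",np.hstack([cv2.resize(x,(266,300 if x.shape[0]==150 else 200),interpolation=cv2.INTER_CUBIC) if x.shape[0]==150 else cv2.copyMakeBorder(cv2.resize(x,(266,200)),0,100,0,0,0) for x in(a,b,s)]))
o=ctrl.observe(); print(o["tool_pos"],o["ft_force"],o["grip_force"])
E
```

```text
[0.53906665 0.2092579  0.14120846] [-6.26060442 -3.31412813 16.84216329] 64.11128293722868
```

View pics/cmp.png

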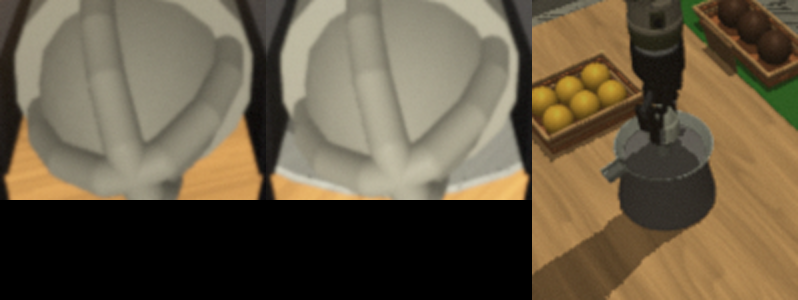

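The reamer has not shifted in the grip, so its underside is at about 0.137 m: home and at the bottom stop. Handing in.

```bash
python3 -c "
from cell import job
print(job.finish_job())"
```

```text
the job is handed in; nothing more can be done
None
```

I handed the job in with the small reamer gripped, seated on the spindle and pressed to the bottom stop (underside at about 0.137 m, about 17 N push). The large reamer, jar and basket were not touched. `finish_job` returned no verdict.

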